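# Lay a standing culture flask down against the tray's back wall

### The job

One culture flask (teal cap) still stands on its end in the steel tray, between or beside the ones already laid down. With the fingers, tip it over towards the front of the tray and ease it down all the way, so that it lands gently on its flat growth face instead of falling, and finish with it pushed back until its base is square against the tray's raised back wall. Only touch and push it, with nothing but the fingers: do not grip, squeeze or lift it, and leave the other flasks and everything else on the bench where they are.

Things in the scene. Friction and masses are not known exactly. Their poses are not given: they have to be found in the camera images.
- flask: Clear flask to lay down, teal cap, 110 g, the only one standing. Body 38 thick (its x) x 84 wide (y) x 100 high (z), sloping shoulders up to 42 wide at 120, neck and cap; 150 high. Origin: centre of its base; z runs from base to cap. The flat growth face is its -x side, 19 from the origin, and faces the tray's front to within 0.12 rad at the start. Lying on it, the origin is 19 above the mat.
- flask_heel (a point): Middle of the flask's front bottom edge (base edge of the growth face), over which it tips. Pushed at the cap, the flask passes its balance point at a tilt of about 0.33 rad and then falls by itself unless something is in front of it; the mat holds its base fairly well (friction about 1).
- flask_cap (a point): Centre of the cap's top, 148 above the base. Cap 29 in diameter, 22 long. The neck leans 0.26 rad to the flask's +x, so the cap's front stands back from the plane of the growth face: by 11 at its lower rim (123 above the base), 17 at its top rim (144 above the base). So when the flask lies there is a gap of 11 to 17 under the cap, enough for a fingertip.
- tray: Fixed steel tray, 308 (x) x 328 (y), lined with a grippy blue mat (top 6 above the bench). Origin: centre of its underside; +x points to the back wall (the stop), 36 above the bench; front and side lips only 19 high. Three places, centres at y = -100, 0, +100: the standing flask and two lying ones in any order. Behind the standing flask's base 3 to 14 are free to the back wall.
- tray_stop (a point): Middle of the foot of the back wall's inner face, at mat level, 150 from the tray's origin. Axes as the tray's: x into the wall, z up.
- lying_a: A like flask with a blue cap, already lying on its growth face, base towards the back wall, cap to the front. Origin on its underside, 19 from its base end; its highest part (the cap) is 47 above the mat.
- lying_b: As lying_a.
- medium_bottle: Standing bottle, orange cap, 72 diameter, 165 high. Origin: centre of its underside.
- waste_beaker: Glass beaker, 84 diameter, 110 high. Origin: centre of its underside.
- tip_box: Blue and clear pipette-tip box, 85 x 118 x 92 high. Origin: centre of its underside.
- tube_a: 50 ml tube with a blue cap in the white rack, top 123 above the bench. Origin: its lower tip.
- tube_b: As tube_a.
- tube_c: As tube_a.
- spray_bottle: White spray bottle with red head, 74 diameter, 225 high. Origin: centre of its underside.
Things that resemble listed ones, but are neither listed nor needed, are in the scene too. What is shaped like the flask but orange or pink is not meant.

How it is judged (in metres and radians):
At the end, for the whole second after the job is handed in: The flask lies still, flat on its growth face on the tray's mat (within 0.10 rad), the centre of its base within 6 mm of the back wall and its long axis within 0.10 rad of square to it; it was never lifted, dropped or squeezed and nothing else was moved (angle between flask's own x axis and vertical below 0.1 rad and x of flask in the frame of tray_stop between -0.006 and 0.004 m and z of flask in the frame of tray_stop between 0.013 and 0.024 m and angle between the z axis of flask and the x axis of tray, either way round below 0.1 rad and linear speed of flask below 0.02 m/s); the robot touches nothing.
It fails at once if the flask drops or is knocked over (it turns faster than 6 rad/s) (angular speed of flask above 6 rad/s).
It fails at once if the flask is lifted: its front bottom edge leaves the mat by more than 10 mm (height (world z) of flask_heel above 0.016 m).
It fails at once if the flask is squeezed or pushed hard (over 25 N from the fingers) (contact force between the fingers and flask above 25 N).
It fails at once if the flask is pushed with the arm or the gripper's body instead of the fingers (over 3 N) (contact force between the arm and flask above 3 N).
It fails at once if one of the lying flasks or another thing on the bench is moved by more than 15 mm (distance of any of lying_a, lying_b, medium_bottle, waste_beaker, tip_box, tube_a, tube_b, tube_c, spray_bottle from where it was at the start of the episode above 0.015 m).
It also fails if it takes over 67 s, if anything falls off the work surface, if the arm or the gripper's body presses on something with over 40 N, if the wrist force passes 120 N, or if a joint passes its speed limit or range.

### The arm

A 6-joint arm with a two-finger parallel gripper is mounted at the origin on the work surface. World frame = base frame: x ahead of the robot, y to its left, z up, the work surface at z = 0. Lengths are in m, angles in degrees, forces in N, time in s.
With the tool pointing down it reaches from about 0.4 to 0.825 m from the base axis. Payload 7 kg.
Tool frame: the origin (TCP) lies midway between the tips of the shut fingers; the grasp point (between the pads) lies 19 mm behind it; z points along the fingers, y is the line along which they close (so a half turn about z gives the same grasp; the last joint's range is limited). The gripper opens to 85 mm and grips with 20 to 120 N. Pads are 22 mm wide; open, the fingers measure 114 mm over their backs; the gripper's body (76 mm by 85 mm) begins 54 mm behind the grasp point. The pads swing forward as they close: fully open they stand 13 mm farther back than shut.
Start: joints at [-54.654, 20.546, 0.682, 0, -70.136, -16.507], TCP at [0.218, -0.639, 0.231] pointing down, gripper open.
Joint ranges: [-176.03, 176.03], [-82.01, 121.73], [-58.28, 71.71], [-173.87, 95.51], [-174.79, -0.11], [-173.66, 173.66]. Speed limits (degrees/s): [136.94, 136.94, 172.46, 180, 180, 180].

### API

Orientations are given as a 3x3 rotation matrix whose columns are the frame's x, y, z axes.
In Python, from cell import bot, viewer, order gives the robot as it stands.
- The arm moves only by the tool arm_command, never from a script. Its argument "motion" is a list of rows, each a list of 7 numbers: the turn, a rotation vector about the tool's x, y, z in units of 6 degrees (1.0 is 6 degrees), then the shift along the tool's x, y, z in m, then the finger opening in m, from 0 to 0.0854. A call has 1 to 5 rows; each row is the pose to reach, as a shift and turn from the pose commanded when the call began, along the tool's axes at that moment; what a row does not reach only later rows make up. A row lasts 1/8 s, in which the tool goes at most 62.5 mm and 10.7 degrees, less where a joint would pass 70% of its speed; a pose out of reach is approached as far as the arm can. A call with a gripper value outside its range is refused whole. The fingers move at their own pace and stop on an object; the grip force is fixed at half the most. Time passes only in rows, so rows that repeat a pose let the fingers close. It gives the time, the measured TCP pose, the force, the opening and the grip force at its end, in the units of the state.
- bot.get_obs(): the state, without advancing time (a new reading comes with each control period).
- viewer.read_camera(name): name is "side" or "top"; returns the picture (480x640x3 uint8, red, green, blue); there is no depth.
- viewer.camera_params(name): a dict with "intrinsics" (3x3 intrinsics, pixels), "R" (3x3) and "t" (3): a world point X has camera coordinates R X + t. Camera axes: x right, y down, z forward; pixel columns grow to the right and rows downward; lengths in m; the calibration is good to about 2 mm. A picture is of the moment at which its call begins. camera_params takes no time and is no camera call.
- order.finish_job(): hands the job in; it is judged then, once.
The state is a dict: "clock": time; "joint_positions": joint angles; "joint_velocities": joint speeds; "tau": joint torques, N m; "tcp_pos": TCP position; "tcp_rot": TCP orientation; "contact_force": force on the tool from outside, world axes, zero at the start; "torque": the same for the moment, N m; "grip_width": finger opening in m; "grip_force": force on a finger pad.
Only numpy, scipy, OpenCV 4.12 (cv2) and the standard library are available. Lean on these libraries where they do the work, as an engineer would, in place of code of your own. Each camera call takes 0.05 s, during which the arm holds its last target. There are 200 camera calls.

## Working session

There is one attempt and no reset: what is moved stays moved. The work goes in short steps, Python scripts to look and compute and a tool call to move; the robot and the scene stay as the last step left them, time stands still between calls to the robot, and variables do not carry over. Pictures are saved under pics/ and viewed, at most 10 in all, crops included, and the job is handed in when it is done.

Besides the shell and the picture viewer there is one more tool, called after "Emit:" as a command line: name --pt "numbers of a row" for each row, then --argument value for the rest. arm_command: Moves the arm, as the interface text tells. Its arguments: {"type":"object","properties":{"motion":{"type":"array","items":{"type":"array","items":{"type":"number"}}}},"required":["motion"]}

```bash
mkdir -p pics; ls
python3 - <<'E'
from cell import bot,viewer,order
import cv2,numpy as np
for n in("top","side"):
    p=viewer.camera_params(n);print(n,{k:np.round(v,4).tolist() for k,v in p.items()})
    cv2.imwrite(f"pics/{n}0.png",viewer.read_camera(n)[:,:,::-1])
o=bot.get_obs();print(o["clock"],o["tcp_pos"],np.round(o["tcp_rot"],3).tolist(),o["grip_width"])
E
```

```text
pics
top {'intrinsics': [[492.6906, 0.0, 325.9069], [0.0, 492.6906, 239.0648], [0.0, 0.0, 1.0]], 'R': [[-0.0248, -0.9997, 0.0021], [-0.9974, 0.0246, -0.0673], [0.0672, -0.0038, -0.9977]], 't': [0.0146, 0.5209, 1.5333]}
side {'intrinsics': [[585.9983, 0.0, 310.5662], [0.0, 585.9983, 239.4892], [0.0, 0.0, 1.0]], 'R': [[-0.9885, -0.1503, -0.0173], [-0.0936, 0.6974, -0.7106], [0.1189, -0.7008, -0.7034]], 't': [0.5226, 0.144, 1.3895]}
0.1 [ 0.21779051 -0.63845004  0.23045001] [[-0.946, -0.323, -0.001], [-0.323, 0.946, 0.001], [0.0, 0.001, -1.0]] 0.08576339030359455
```

View pics/top0.png

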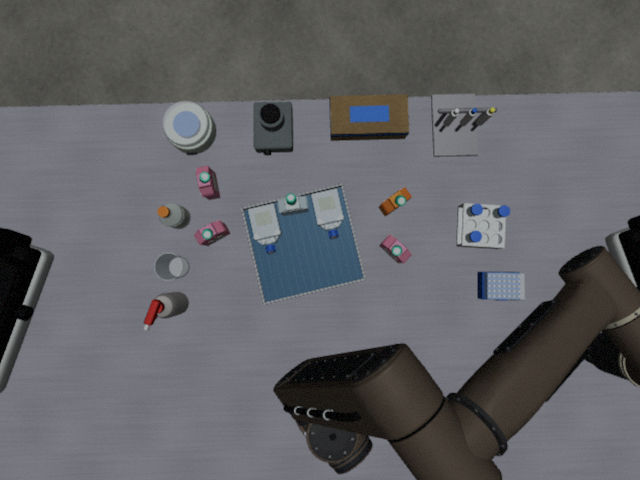

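View pics/side0.png

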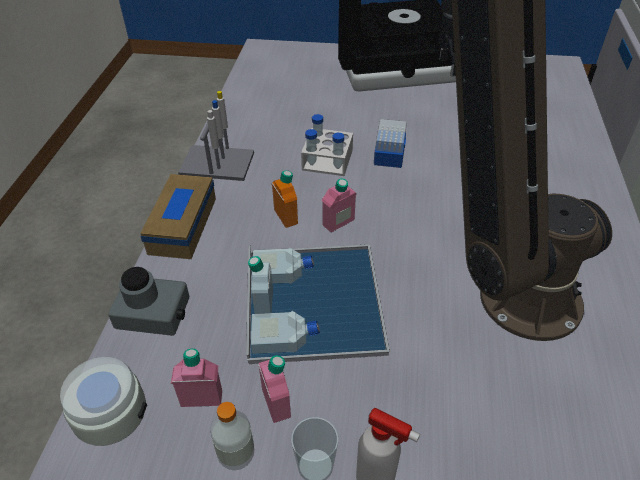

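Both views show the clear, teal-capped flask standing at the middle back of the tray: top (292,200), side (258,265). It has a lying blue-capped flask on each side. Look-alikes in the top view are orange (400,198) and pink (206,178), (209,234), (397,249). I choose the clear one and check it in close crops.

Run:
```python
import cv2,numpy as np
a=cv2.imread("pics/top0.png")[175:310,235:370]; b=cv2.imread("pics/side0.png")[235:370,235:400]
cv2.imwrite("pics/c1.png",cv2.resize(a,(594,594),interpolation=cv2.INTER_CUBIC))
cv2.imwrite("pics/c2.png",cv2.resize(b,(726,594),interpolation=cv2.INTER_CUBIC))
```

```text
(no output)
```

View pics/c1.png

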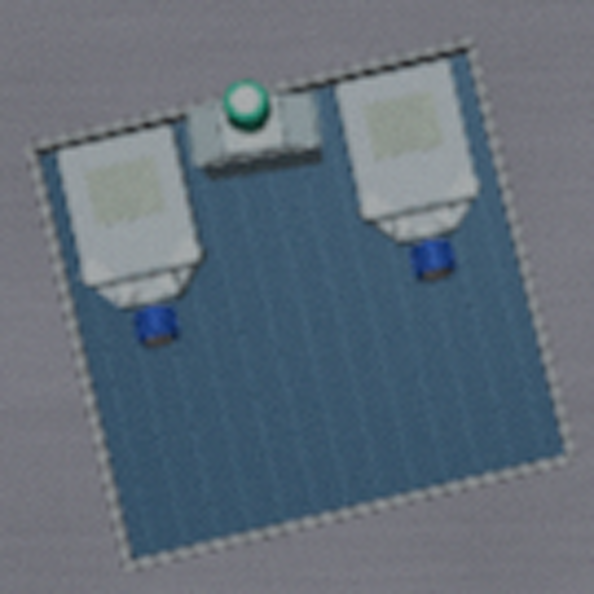

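View pics/c2.png

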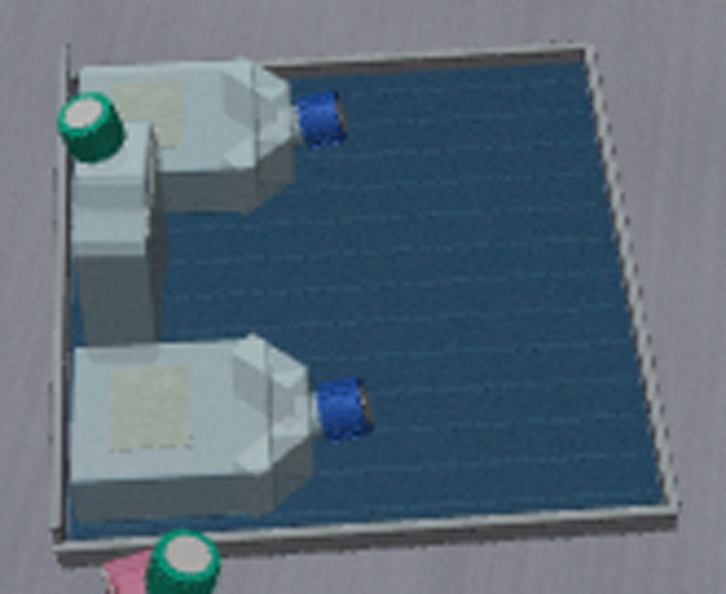

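The crops show the clear flask in the middle place. The cap top is at c1 (246,103) and c2 (86,112), and the shoulder and front base edges are visible. Next I fit the tray and flask pose.

```bash
cat > h.py <<'E'
from cell import bot,viewer,order
import cv2,numpy as np
from scipy.optimize import least_squares
C={n:viewer.camera_params(n) for n in("top","side")}
def proj(n,X):
    p=C[n];c=np.asarray(X)@p["R"].T+p["t"];q=c@p["intrinsics"].T;return q[:,:2]/q[:,2:]
def c1(l):return np.array(l)/4.4+[235,175]
def c2(l):return np.array(l)/4.4+[235,235]
def tri(obs):
    r=lambda X:np.concatenate([proj(n,X[None])[0]-p for n,p in obs])
    s=least_squares(r,[.55,0,.1]);return s.x,s.fun
E
python3 - <<'E'
from h import *
loc=np.array([[-.154,.164,.019],[-.154,-.164,.019],[.154,.164,.036],[.154,-.164,.036]])
ot=c1([(130,566),(571,455),(35,150),(470,45)]);os=c2([(678,512),(592,45),(54,540),(68,45)])
def W(p,l):
    c,s=np.cos(p[2]),np.sin(p[2]);return np.c_[p[0]+c*l[:,0]-s*l[:,1],p[1]+s*l[:,0]+c*l[:,1],l[:,2]]
for w in((1,1),(1,0),(0,1)):
    s=least_squares(lambda p:np.r_[w[0]*(proj("top",W(p,loc))-ot).ravel(),w[1]*(proj("side",W(p,loc))-os).ravel()],[.55,.05,.2]);print(s.x,np.round(s.fun,1))
    if w==(1,1):P=s.x
X,f=tri([("top",c1((246,101))),("side",c2((86,113)))]);print("cap",X,f)
c,s_=np.cos(P[2]),np.sin(P[2]);R=np.array([[c,s_],[-s_,c]])
L=lambda X:np.r_[R@(X[:2]-P[:2]),X[2]]
print("cap in tray",L(X))
# flask front bottom edge in top view, z=.006 ; top front shoulder corners of body z~.106
def ray(n,uv,z):
    s=least_squares(lambda q:proj(n,[[q[0],q[1],z]])[0]-uv,[.55,0]);return np.r_[s.x,z]
for uv,z in(((208,178),.006),((322,160),.006),((197,168),.106),((320,150),.106)):
    print(uv,z,L(ray("top",c1(uv),z)))
for uv,z in(((155,345),.006),((147,240),.106),((78,243),.106)): print("side",uv,L(ray("side",c2(uv),z)))
for uv in((155,325),(433,260)): print("blue",L(ray("top",c1(uv),.048)))
E
```

```text
[0.50749506 0.07500307 0.21101823] [-1.7  0.5  0.3  1.1 -3.  -1.1  0.2 -1.5  1.1 -0.4  0.7 -1.1  0.1 -2.7
 -0.9  0.8]
[0.50670844 0.07180807 0.21364669] [-0.5  0.9  1.4  1.2 -2.1 -0.7  1.1 -1.4  0.  -0.   0.  -0.   0.  -0.
 -0.   0. ]
[0.50774359 0.07773733 0.2095407 ] [-0.   0.  -0.   0.  -0.  -0.  -0.  -0.   0.8  0.7  0.6 -0.3 -0.4 -1.7
 -1.1  1.5]
cap [0.63465641 0.10055445 0.15203321] [-0.05887446 -0.36597018  0.28016368  0.03151079]
cap in tray [ 0.12969256 -0.00165006  0.15203321]
(208, 178) 0.006 [0.10431878 0.04266992 0.006     ]
(322, 160) 0.006 [ 0.09782725 -0.04048572  0.006     ]
(197, 168) 0.106 [0.09940007 0.04260892 0.106     ]
(320, 150) 0.106 [ 0.09190686 -0.04115761  0.106     ]
side (155, 345) [0.10582229 0.03168201 0.006     ]
side (147, 240) [0.10338845 0.04415296 0.106     ]
side (78, 243) [0.13783239 0.04353713 0.106     ]
blue [0.00662582 0.09990893 0.048     ]
blue [ 0.00555836 -0.10007323  0.048     ]
```

```bash
cat >> h.py <<'E'
from scipy.spatial.transform import Rotation as Ro
P=np.array([.5075,.0755,.2115])   # tray x,y,yaw
def w(l): # tray -> world
    c,s=np.cos(P[2]),np.sin(P[2]);return np.array([P[0]+c*l[0]-s*l[1],P[1]+s*l[0]+c*l[1],l[2]])
def tl(X):
    c,s=np.cos(P[2]),np.sin(P[2]);d=np.array(X)-[P[0],P[1],0];return np.array([c*d[0]+s*d[1],-s*d[0]+c*d[1],d[2]])
def rot(yaw,tilt): # tool y towards robot (-dir yaw), tool z down tilted outwards by tilt(deg)
    d=np.array([np.cos(yaw),np.sin(yaw),0]);k=np.array([0,0,1.]);t=np.radians(tilt)
    z=np.sin(t)*d-np.cos(t)*k; y=-np.cos(t)*d-np.sin(t)*k
    return np.c_[np.cross(y,z),y,z]
def go(pos,R):
    o=bot.get_obs();R0=np.array(o["tcp_rot"])
    print("row",np.round(Ro.from_matrix(R0.T@R).as_rotvec(degrees=True)/6,2),np.round(R0.T@(pos-o["tcp_pos"]),4))
def st():
    o=bot.get_obs();R=np.array(o["tcp_rot"]);z=R[:,2]
    print("t",round(o["clock"],2),"tray",np.round(tl(o["tcp_pos"]),4),"w",np.round(o["tcp_pos"],4),"z",np.round(z,3),"y",np.round(R[:,1],3),"J",np.round(o["joint_positions"],1),"F",np.round(o["contact_force"],2),"g",round(o["grip_width"],4),round(o["grip_force"],2))
E
python3 - <<'E'
from h import *
go(np.array([.48,.07,.30]),rot(.13,0));st()
E
```

```text
row [ 1.00e-02  1.00e-02 -1.31e+01] [-0.4768  0.586  -0.0687]
t 0.1 tray [-0.4331 -0.6372  0.2305] w [ 0.2178 -0.6385  0.2305] z [-0.001  0.001 -1.   ] y [-0.323  0.946  0.001] J [-54.7  20.6   0.6  -0.  -70.1 -16.5] F [ 0.2  -0.6   0.92] g 0.0858 0.0
```

Emit:
arm_command --pt "0 0 -1.1 -0.03 0.04 -0.05 0.06" --pt "0 0 -2.2 -0.07 0.085 -0.07 0.06" --pt "0 0 -3.3 -0.11 0.135 -0.07 0.06" --pt "0 0 -4.4 -0.15 0.18 -0.07 0.06" --pt "0 0 -5.5 -0.19 0.23 -0.07 0.06"

```text
clock: 0.72
tcp_pos: [0.3208, -0.366, 0.3011]
tcp_rot: [[-0.615, -0.788, 0.0], [-0.788, 0.615, 0.0], [-0.0, 0.0, -1.0]]
contact_force: [1.9, 0.0, -0.1]
grip_width: 0.06
grip_force: 0.0
```

Run:
```python
from h import *
go(np.array([.48,.07,.30]),rot(.13,0));st()
```

```text
row [-0.    0.   -7.57] [-0.4417  0.1427  0.0012]
t 0.72 tray [-0.2752 -0.3925  0.3011] w [ 0.3208 -0.366   0.3011] z [ 0.  0. -1.] y [-0.788  0.615  0.   ] J [-25.6   0.1 -15.7  -0.  -74.2 -12.4] F [ 1.9   0.01 -0.15] g 0.06 0.0
```

Emit:
arm_command --pt "0 0 -1.5 -0.05 0.016 0 0.06" --pt "0 0 -3.0 -0.1 0.033 0 0.06" --pt "0 0 -4.5 -0.15 0.05 0 0.06" --pt "0 0 -6.0 -0.2 0.067 0 0.06" --pt "0 0 -7.5 -0.26 0.085 0 0.06"

```text
clock: 1.35
tcp_pos: [0.4142, -0.1095, 0.3014]
tcp_rot: [[0.124, -0.992, 0.001], [-0.992, -0.124, 0.0], [-0.0, -0.001, -1.0]]
contact_force: [1.1, -0.4, 0.3]
grip_width: 0.06
grip_force: 0.0
```

Run:
```python
from h import *
go(np.array([.48,.07,.30]),rot(.13,0));st();go(np.array([.48,.07,.30]),rot(.13,30))
```

```text
row [-0.01  0.   -0.06] [-0.17   -0.0875  0.0015]
t 1.35 tray [-0.13   -0.1613  0.3014] w [ 0.4142 -0.1095  0.3014] z [ 0.001  0.    -1.   ] y [-0.992 -0.124 -0.001] J [ 11.8  -6.1 -21.4  -0.  -74.7  -4.7] F [ 1.07 -0.42  0.27] g 0.06 0.0
row [ 4.99 -0.01 -0.06] [-0.17   -0.0875  0.0015]
```

Emit:
arm_command --pt "1.3 0 0 -0.04 -0.02 0 0.06" --pt "2.6 0 0 -0.08 -0.04 0 0.06" --pt "4.0 0 0 -0.12 -0.06 0 0.06" --pt "5.3 0 0 -0.15 -0.08 0 0.06" --pt "6.6 0 0 -0.17 -0.09 0 0.06"

```text
clock: 1.98
tcp_pos: [0.4859, 0.0687, 0.309]
tcp_rot: [[0.124, -0.773, 0.622], [-0.992, -0.095, 0.08], [-0.003, -0.627, -0.779]]
contact_force: [3.1, -3.0, 2.2]
grip_width: 0.0601
grip_force: 0.0
```

Run:
```python
from h import *
st()
# planar fit: [j1,j2,j3,j5,x,y,z]
o=bot.get_obs();j=o["joint_positions"]
D=np.array([[-54.654,20.546,.682,-70.136,.2178,-.6385,.2305],[-25.6,.1,-15.7,-74.2,.3208,-.366,.3011],[11.8,-6.1,-21.4,-74.7,.4142,-.1095,.3014],[j[0],j[1],j[2],j[4],*o["tcp_pos"]]])
def fk(p,d):
    h,r0,a2,e,a3,L,off=p;j1,j2,j3,j5=np.radians(d[:4])
    q=j2-j3; # pitch down of forearm
    s=q-j5   # tool pitch down
    rho=r0+a2*np.sin(j2)+e*np.sin(q)+a3*np.cos(q)+L*np.cos(s)
    z=h+a2*np.cos(j2)+e*np.cos(q)-a3*np.sin(q)-L*np.sin(s)
    return np.array([rho*np.cos(j1)-off*np.sin(j1),rho*np.sin(j1)+off*np.cos(j1),z])
pr=np.array([.35,0,.4,0,.4,.25,-.19])
s=least_squares(lambda p:np.r_[np.ravel([fk(p,d)-d[4:] for d in D])*1000,(p-pr)*[1,10,1,10,1,1,0]],pr)
print(np.round(s.x,4),np.round(s.fun,2))
```

```text
t 1.98 tray [-0.0226 -0.0021  0.309 ] w [0.4859 0.0687 0.309 ] z [ 0.622  0.08  -0.779] y [-0.773 -0.095 -0.627] J [ 40.8 -23.6 -58.   44.8 -29.4 -68.3] F [ 3.11 -3.04  2.16] g 0.0601 0.0
[ 1.6732  0.1222  0.7356 -0.7433  0.5511  1.2426 -0.21  ] [-15.31 -10.09   2.6   -4.44 -18.49  -0.14   0.25 -18.5   -1.71 -35.82
  41.83  -0.75   1.32   1.22   0.34  -7.43   0.15   0.99  -0.  ]
```

```bash
cat > k.py <<'E'
from h import *
o=bot.get_obs();j=np.array(o["joint_positions"])
D=[([-54.654,20.546,.682],[.2178,-.6385,.2305],[0,0,-1]),([-25.6,.1,-15.7],[.3208,-.366,.3011],[0,0,-1]),([11.8,-6.1,-21.4],[.4142,-.1095,.3014],[0,0,-1])]
D4=([40.8,-23.6,-58.0],[.4859,.0687,.309],[.622,.08,-.779])
def wc(p,J):
    h,a2,e,a3,L,off=p;j1,j2,j3=np.radians(J);q=j2-j3
    rho=a2*np.sin(j2)+e*np.sin(q)+a3*np.cos(q);z=h+a2*np.cos(j2)+e*np.cos(q)-a3*np.sin(q)
    return np.array([rho*np.cos(j1)-off*np.sin(j1),rho*np.sin(j1)+off*np.cos(j1),z])
pr=np.array([.35,.4,0,.4,.25,-.19])
f=least_squares(lambda p:np.r_[np.ravel([wc(p,J)-(np.array(X)-p[4]*np.array(Z)) for J,X,Z in D+[D4]])*1000,(p-pr)*[1,1,10,1,1,0]],pr)
if __name__=="__main__":print(np.round(f.x,4),np.round(f.fun,1))
E
python3 k.py
```

```text
[ 0.302   0.5414  0.0391  0.4517  0.4345 -0.1726] [  4.8  26.3  27.2   7.1  17.6  22.3   1.4  20.   22.9  31.9 -48.2 -72.4
  -0.    0.1   0.4   0.1   0.2   0. ]
```

Run:
```python
from h import *
go(w([-.03,.0,.10]),rot(.13,38));go(w([-.03,.0,.06]),rot(.13,38))
```

```text
row [-0.14 -0.01 -0.06] [-0.0009  0.137   0.1581]
row [-0.14 -0.01 -0.06] [-0.0008  0.162   0.1893]
```

Emit:
arm_command --pt "-0.14 0 0 0 0.035 0.04 0.06" --pt "-0.14 0 0 0 0.07 0.08 0.06" --pt "-0.14 0 0 0 0.105 0.12 0.06" --pt "-0.14 0 0 0 0.137 0.158 0.06" --pt "-0.14 0 0 0 0.162 0.189 0.06"

```text
clock: 2.6
tcp_pos: [0.5294, 0.0344, 0.2145]
tcp_rot: [[0.144, -0.832, 0.536], [-0.989, -0.101, 0.108], [-0.036, -0.545, -0.837]]
contact_force: [-0.3, -0.3, 0.4]
grip_width: 0.0598
grip_force: 0.0
```

Run:
```python
from h import *
st();cv2.imwrite("pics/s1.png",cv2.resize(viewer.read_camera("side")[180:400,150:450,::-1],(780,572),interpolation=cv2.INTER_CUBIC))
```

```text
t 2.6 tray [ 0.0128 -0.0447  0.2145] w [0.5294 0.0344 0.2145] z [ 0.536  0.108 -0.837] y [-0.832 -0.101 -0.545] J [ 25.7 -10.1 -58.2  39.3 -12.3 -54.5] F [-0.27 -0.26  0.42] g 0.0598 0.0
```

View pics/s1.png

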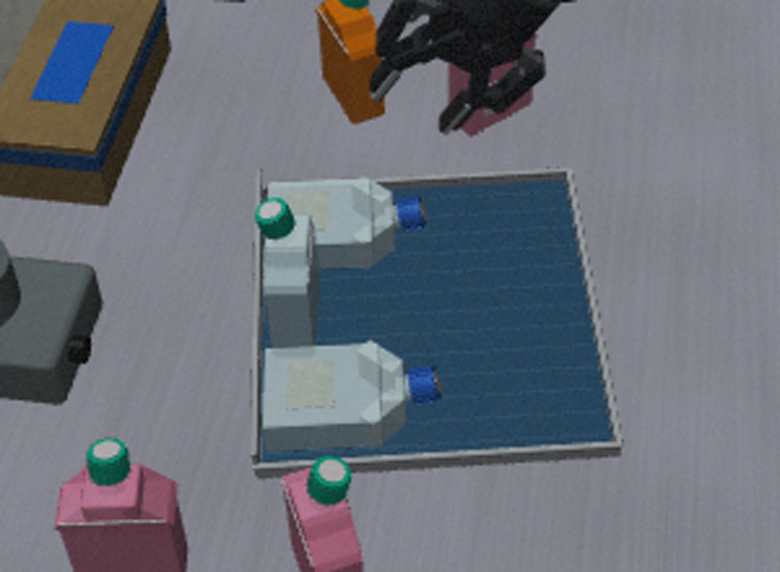

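Run:
```python
from h import *
go(w([.130,-.002,.235]),rot(.13,0))
```

```text
row [-5.49  0.37  0.03] [-0.052  -0.1068  0.0452]
```

The picture shows the flask untouched. The wrist reaches its J3 limit when it tilts outwards low down, so I'll work with the tool vertical.

Emit:
arm_command --pt "-1.1 0.07 0 -0.01 -0.02 -0.02 0.05" --pt "-2.2 0.15 0 -0.02 -0.04 -0.01 0.05" --pt "-3.3 0.22 0 -0.03 -0.065 0.01 0.05" --pt "-4.4 0.3 0 -0.042 -0.085 0.028 0.05" --pt "-5.49 0.37 0.03 -0.052 -0.107 0.045 0.05"

```text
clock: 3.28
tcp_pos: [0.6355, 0.103, 0.2382]
tcp_rot: [[0.13, -0.991, -0.001], [-0.991, -0.13, 0.001], [-0.001, 0.001, -1.0]]
contact_force: [0.9, 0.6, 0.9]
grip_width: 0.0501
grip_force: 0.0
```

Run:
```python
from h import *
st();go(w([.130,-.002,.235]),rot(.13,0))
```

```text
t 3.27 tray [0.131  0.     0.2382] w [0.6355 0.103  0.2382] z [-0.001  0.001 -1.   ] y [-0.991 -0.13   0.001] J [ 26.5  17.4  -2.9  -0.1 -69.7 -19. ] F [0.9  0.57 0.89] g 0.0501 0.0
row [0.01 0.01 0.01] [0.0021 0.0008 0.0032]
```

Run:
```python
from h import *
a=viewer.read_camera("side")[200:320,200:330,::-1];b=viewer.read_camera("top")[140:260,235:365,::-1]
cv2.imwrite("pics/s2.png",cv2.resize(np.hstack([a,b]),(780,360),interpolation=cv2.INTER_CUBIC))
for n in("side","top"):print(n,np.round(proj(n,[w([.130,-.002,.154]),bot.get_obs()["tcp_pos"]])-([200,200] if n=="side" else [105,140]),1)*3)
```

```text
side [[163.8 180.6]
 [149.1 105.9]]
top [[557.1 172.2]
 [547.8 155.7]]
```

View pics/s2.png

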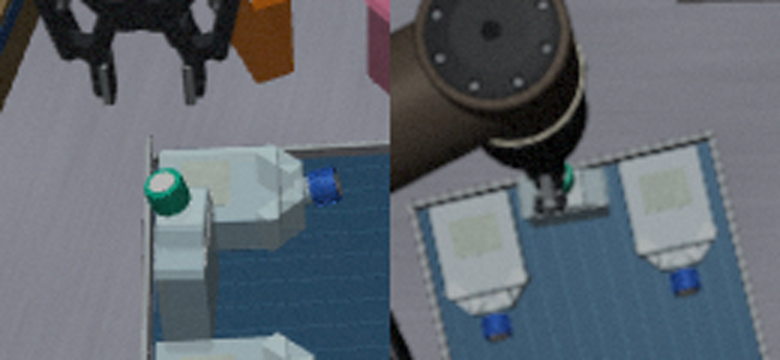

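The left half shows the fingertips at (108,100) and (192,100), with their midpoint on the TCP projection. The cap at (166,181) is centred as planned, so I descend.

Emit:
arm_command --pt "0 0 0 0.002 0.001 0.03 0.05" --pt "0 0 0 0.002 0.001 0.06 0.05" --pt "0 0 0 0.002 0.001 0.08 0.05" --pt "0 0 0 0.002 0.001 0.095 0.05" --pt "0 0 0 0.002 0.001 0.108 0.05"

```text
clock: 4.0
tcp_pos: [0.6344, 0.1, 0.1296]
tcp_rot: [[0.13, -0.992, 0.003], [-0.992, -0.13, 0.001], [-0.0, -0.003, -1.0]]
contact_force: [-0.2, -0.5, -0.4]
grip_width: 0.05
grip_force: 0.0
```

Run:
```python
from h import *
st()
```

```text
t 4.0 tray [ 0.1292 -0.0027  0.1296] w [0.6344 0.1    0.1296] z [ 0.003  0.001 -1.   ] y [-0.992 -0.13  -0.003] J [ 26.4  21.9 -11.4   0.  -56.5 -18.9] F [-0.19 -0.5  -0.41] g 0.05 0.0
```

Emit:
arm_command --pt "0 0 0 0 0.005 0 0.05" --pt "0 0 0 0 0.01 0 0.05" --pt "0 0 0 0 0.015 0 0.05" --pt "0 0 0 0 0.02 0 0.05" --pt "0 0 0 0 0.025 0 0.05"

```text
clock: 4.62
tcp_pos: [0.6094, 0.0967, 0.1301]
tcp_rot: [[0.13, -0.992, 0.003], [-0.992, -0.13, 0.001], [-0.001, -0.003, -1.0]]
contact_force: [-0.5, 0.1, 0.2]
grip_width: 0.0504
grip_force: 0.0
```

Emit:
arm_command --pt "0 0 0 0 0.005 0 0.05" --pt "0 0 0 0 0.01 0.001 0.05" --pt "0 0 0 0 0.015 0.002 0.05" --pt "0 0 0 0 0.02 0.003 0.05" --pt "0 0 0 0 0.025 0.004 0.05"

```text
clock: 5.25
tcp_pos: [0.5846, 0.0934, 0.1256]
tcp_rot: [[0.13, -0.992, 0.003], [-0.992, -0.13, 0.001], [-0.001, -0.003, -1.0]]
contact_force: [0.1, 0.6, 1.1]
grip_width: 0.0502
grip_force: 0.0
```

Run:
```python
from h import *
st()
a=viewer.read_camera("side")[200:320,200:330,::-1];b=viewer.read_camera("top")[140:260,235:365,::-1]
cv2.imwrite("pics/s3.png",cv2.resize(np.hstack([a,b]),(780,360),interpolation=cv2.INTER_CUBIC))
```

```text
t 5.25 tray [0.0791 0.0013 0.1256] w [0.5846 0.0934 0.1256] z [ 0.003  0.001 -1.   ] y [-0.992 -0.13  -0.003] J [ 28.   17.8 -18.2   0.  -53.8 -20.6] F [0.05 0.56 1.11] g 0.0502 0.01
```

View pics/s3.png

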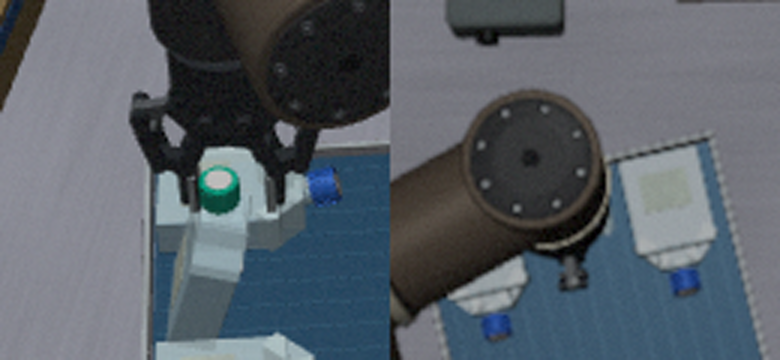

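The flask is tilted about 17°. The rear finger touches the cap at (219,190), and the front finger stands clear at (275,190). I carry on past balance, onto the front finger.

Emit:
arm_command --pt "0 0 0 0 0.004 0.001 0.05" --pt "0 0 0 0 0.008 0.001 0.05" --pt "0 0 0 0 0.012 0.002 0.05" --pt "0 0 0 0 0.016 0.002 0.05" --pt "0 0 0 0 0.02 0.003 0.05"

```text
clock: 5.98
tcp_pos: [0.5649, 0.0908, 0.1227]
tcp_rot: [[0.13, -0.992, 0.003], [-0.992, -0.13, 0.001], [-0.001, -0.003, -1.0]]
contact_force: [-0.6, 0.1, 0.1]
grip_width: 0.0494
grip_force: 0.0
```

Run:
```python
from h import *
st()
a=viewer.read_camera("side")[200:320,200:330,::-1];b=viewer.read_camera("top")[140:260,235:365,::-1]
cv2.imwrite("pics/s4.png",cv2.resize(a,(650,600),interpolation=cv2.INTER_CUBIC))
```

```text
t 5.97 tray [0.0593 0.0029 0.1227] w [0.5649 0.0908 0.1227] z [ 0.003  0.001 -1.   ] y [-0.992 -0.13  -0.003] J [ 28.7  16.3 -20.9   0.  -52.6 -21.3] F [-0.61  0.09  0.15] g 0.0494 0.04
```

View pics/s4.png

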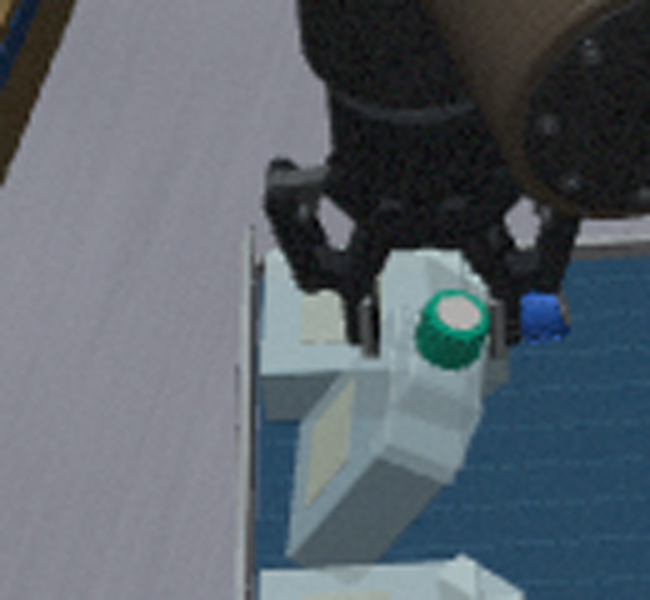

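The cap at (455,325) now leans on the front finger, with the flask tilted about 35° and the rear finger free at (368,325). Next I swing the rear finger round the front one.

Emit:
arm_command --pt "0 0 1.5 0.0044 0.002 0.001 0.05" --pt "0 0 3 0.0087 0.0046 0.001 0.05" --pt "0 0 4.5 0.0127 0.0077 0.002 0.05" --pt "0 0 6 0.0165 0.0113 0.002 0.05" --pt "0 0 7.5 0.0198 0.0151 0.003 0.05"

```text
clock: 6.7
tcp_pos: [0.5528, 0.0692, 0.1197]
tcp_rot: [[-0.613, -0.79, 0.003], [-0.79, 0.613, 0.001], [-0.003, -0.002, -1.0]]
contact_force: [0.5, -0.3, -0.1]
grip_width: 0.0501
grip_force: 0.1
```

Emit:
arm_command --pt "0 0 1.5 0.0049 0.0008 0 0.05" --pt "0 0 3 0.0095 0.0023 0 0.05" --pt "0 0 4.5 0.0138 0.0042 0 0.05" --pt "0 0 6 0.0175 0.0064 0 0.05" --pt "0 0 7.5 0.0206 0.009 0 0.05"

```text
clock: 7.32
tcp_pos: [0.533, 0.0584, 0.1196]
tcp_rot: [[-0.992, -0.125, 0.003], [-0.125, 0.992, 0.001], [-0.003, 0.001, -1.0]]
contact_force: [-0.2, 1.0, -0.4]
grip_width: 0.05
grip_force: 0.1
```

Run:
```python
from h import *
st()
a=viewer.read_camera("side")[200:320,200:330,::-1];b=viewer.read_camera("top")[160:280,235:365,::-1]
cv2.imwrite("pics/s5.png",cv2.resize(np.hstack([a,b]),(800,370),interpolation=cv2.INTER_CUBIC))
```

```text
t 7.33 tray [ 0.0214 -0.0221  0.1196] w [0.533  0.0584 0.1196] z [ 0.003  0.001 -1.   ] y [-0.125  0.992  0.001] J [  27.2   13.3  -25.6    0.   -50.9 -110.1] F [-0.24  1.01 -0.42] g 0.05 0.05
```

View pics/s5.png

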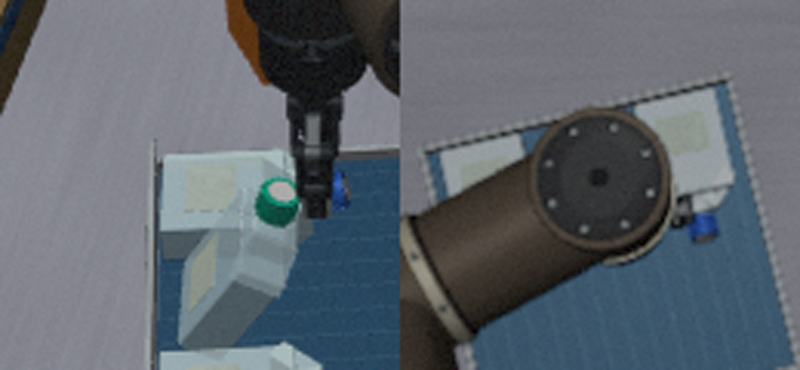

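The cap at (277,202) leans on the sideways finger at (318,200), and the other finger is clear in front. I now close the fingers in front of the cap while shifting so the supporting finger stays put.

Emit:
arm_command --pt "0 0 0 0 0.0025 0 0.045" --pt "0 0 0 0 0.005 0 0.04" --pt "0 0 0 0 0.0075 0 0.035" --pt "0 0 0 0 0.01 0 0.03" --pt "0 0 0 0 0.0125 0 0.025"

```text
clock: 8.05
tcp_pos: [0.5314, 0.071, 0.1195]
tcp_rot: [[-0.991, -0.13, 0.003], [-0.13, 0.991, 0.001], [-0.003, 0.0, -1.0]]
contact_force: [-0.3, -0.2, -0.1]
grip_width: 0.0245
grip_force: 0.0
```

Emit:
arm_command --pt "0 0 0 0 0.0025 0 0.02" --pt "0 0 0 0 0.005 0 0.015" --pt "0 0 0 0 0.0075 0 0.01" --pt "0 0 0 0 0.01 0 0.005" --pt "0 0 0 0 0.0125 0 0.001"

```text
clock: 8.68
tcp_pos: [0.5298, 0.0834, 0.1196]
tcp_rot: [[-0.992, -0.13, 0.003], [-0.13, 0.992, 0.001], [-0.003, 0.001, -1.0]]
contact_force: [-0.1, 0.3, 0.1]
grip_width: 0.0006
grip_force: 0.0
```

Run:
```python
from h import *
st()
for th in range(36,92,3):
    t=np.radians(th);a=(17*np.cos(t)-144*np.sin(t),144*np.cos(t)+17*np.sin(t));b=(45*np.cos(t)-151*np.sin(t),151*np.cos(t)+45*np.sin(t))
    m=min(a,b);print(th,np.round(m,1),end=" | ")
```

```text
t 8.68 tray [0.0234 0.003  0.1196] w [0.5298 0.0834 0.1196] z [ 0.003  0.001 -1.   ] y [-0.13   0.992  0.001] J [  29.9   13.4  -25.6    0.   -50.9 -112.5] F [-0.11  0.33  0.13] g 0.0006 0.05
36 [-70.9 126.5] | 39 [-77.4 122.6] | 42 [-83.7 118.4] | 45 [-89.8 113.8] | 48 [-95.6 109. ] | 51 [-101.2  103.8] | 54 [-106.5   98.4] | 57 [-111.5   92.7] | 60 [-116.2   86.7] | 63 [-120.6   80.5] | 66 [-124.6   74.1] | 69 [-128.3   67.5] | 72 [-131.7   60.7] | 75 [-134.7   53.7] | 78 [-138.3   75.4] | 81 [-142.1   68.1] | 84 [-145.5   60.5] | 87 [-148.4   52.8] | 90 [-151.   45.] |
```

Emit:
arm_command --pt "0 0 0 0.006 0 0.004 0" --pt "0 0 0 0.012 0 0.008 0" --pt "0 0 0 0.018 0 0.012 0" --pt "0 0 0 0.024 0 0.016 0" --pt "0 0 0 0.029 0 0.02 0"

```text
clock: 9.3
tcp_pos: [0.5006, 0.0793, 0.0992]
tcp_rot: [[-0.992, -0.13, 0.003], [-0.13, 0.992, 0.001], [-0.003, 0.0, -1.0]]
contact_force: [-0.7, -0.7, 1.1]
grip_width: 0.0003
grip_force: 0.3
```

Emit:
arm_command --pt "0 0 0 0.004 0 0.005 0" --pt "0 0 0 0.008 0 0.01 0" --pt "0 0 0 0.012 0 0.015 0" --pt "0 0 0 0.016 0 0.02 0" --pt "0 0 0 0.02 0 0.025 0"

```text
clock: 9.93
tcp_pos: [0.4808, 0.0767, 0.074]
tcp_rot: [[-0.992, -0.13, 0.002], [-0.13, 0.992, 0.001], [-0.002, 0.0, -1.0]]
contact_force: [-1.9, -0.1, 0.8]
grip_width: 0.0001
grip_force: 0.8
```

Run:
```python
from h import *
st()
a=viewer.read_camera("side")[220:340,220:350,::-1];b=viewer.read_camera("top")[160:280,235:365,::-1]
cv2.imwrite("pics/s6.png",cv2.resize(np.hstack([a,b]),(800,370),interpolation=cv2.INTER_CUBIC))
```

```text
t 9.93 tray [-0.0258  0.0068  0.074 ] w [0.4808 0.0767 0.074 ] z [ 0.002  0.001 -1.   ] y [-0.13   0.992  0.   ] J [ 3.230e+01  1.250e+01 -3.450e+01  1.000e-01 -4.290e+01 -1.149e+02] F [-1.89 -0.09  0.76] g 0.0001 0.84
```

View pics/s6.png

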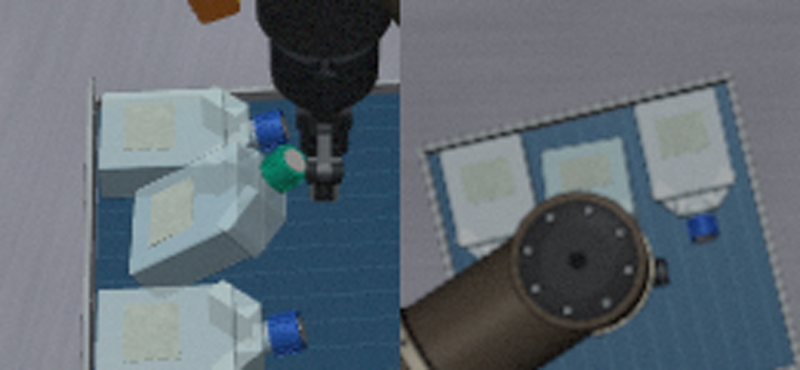

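The flask is tilted about 60°, with its cap at (285,168) resting on the closed fingers at (320,165). Its base is clear of both neighbours. I have used all ten pictures, so from here I measure numerically.

Emit:
arm_command --pt "0 0 0 0.003 0 0.005 0" --pt "0 0 0 0.006 0 0.01 0" --pt "0 0 0 0.009 0 0.015 0" --pt "0 0 0 0.012 0 0.02 0" --pt "0 0 0 0.015 0 0.025 0"

```text
clock: 10.65
tcp_pos: [0.4664, 0.075, 0.049]
tcp_rot: [[-0.992, -0.13, 0.003], [-0.13, 0.992, 0.001], [-0.003, 0.001, -1.0]]
contact_force: [-1.3, -0.1, 0.9]
grip_width: 0.0002
grip_force: 0.4
```

Emit:
arm_command --pt "0 0 0 0.002 0 0.004 0" --pt "0 0 0 0.004 0 0.008 0" --pt "0 0 0 0.006 0 0.012 0" --pt "0 0 0 0.007 0 0.014 0" --pt "0 0 0 0.008 0 0.016 0"

```text
clock: 11.28
tcp_pos: [0.4587, 0.074, 0.0333]
tcp_rot: [[-0.992, -0.13, 0.003], [-0.13, 0.992, 0.001], [-0.003, 0.001, -1.0]]
contact_force: [-0.4, 0.0, 0.1]
grip_width: 0.0
grip_force: 0.1
```

```bash
cat > cap.py <<'E'
from h import *
def cap(n):
    im=viewer.read_camera(n);h=cv2.cvtColor(im,cv2.COLOR_RGB2HSV)
    m=cv2.inRange(h,(72,100,50),(95,255,255));k,l,s,c=cv2.connectedComponentsWithStats(m)
    return [(np.round(c[i],1).tolist(),s[i].tolist()) for i in range(1,k) if s[i,4]>12 and (240<c[i][0]<345)]
E
python3 - <<'E'
from cap import *
st()
for n in("side","top"):print(n,cap(n))
for z in(.034,.06,.08):print(z,np.round(proj("side",[w([-.03,.012,z]),w([-.02,.012,z])]),1).tolist())
E
```

```text
t 11.28 tray [-0.048   0.0088  0.0333] w [0.4587 0.074  0.0333] z [ 0.003  0.001 -1.   ] y [-0.13   0.992  0.001] J [ 3.360e+01  1.440e+01 -3.960e+01  1.000e-01 -3.580e+01 -1.162e+02] F [-0.44  0.04  0.08] g 0.0 0.14
side [([285.9, 177.3], [280, 170, 13, 13, 102]), ([321.5, 284.9], [315, 277, 15, 16, 145]), ([275.9, 365.3], [268, 355, 17, 19, 177])]
top []
0.034 [[327.6, 296.0], [323.3, 296.3]]
0.06 [[327.6, 288.7], [323.3, 289.0]]
0.08 [[327.7, 283.0], [323.3, 283.3]]
```

Emit:
arm_command --pt "0 0 0 0.0015 0 0 0" --pt "0 0 0 0.003 0 0 0" --pt "0 0 0 0.0045 0 0 0" --pt "0 0 0 0.006 0 0 0" --pt "0 0 0 0.0075 0 0 0"

```text
clock: 12.0
tcp_pos: [0.4511, 0.073, 0.0334]
tcp_rot: [[-0.992, -0.13, 0.003], [-0.13, 0.992, 0.001], [-0.003, 0.001, -1.0]]
contact_force: [0.3, -0.4, -0.7]
grip_width: -0.0003
grip_force: 0.2
```

Emit:
arm_command --pt "0 0 0 0.001 0 0 0" --pt "0 0 0 0.002 0 0 0" --pt "0 0 0 0.003 0 0 0" --pt "0 0 0 0.004 0 0 0" --pt "0 0 0 0.005 0 0 0"

```text
clock: 12.62
tcp_pos: [0.4462, 0.0723, 0.0333]
tcp_rot: [[-0.992, -0.13, 0.003], [-0.13, 0.992, 0.001], [-0.003, 0.001, -1.0]]
contact_force: [-0.3, 0.1, 0.0]
grip_width: -0.0
grip_force: 0.0
```

Run:
```python
from cap import *
st()
print(cap("side"))
print(np.round(proj("side",[w([-.036,.012,z]) for z in (.034,.04)]),1).tolist())
```

```text
t 12.62 tray [-0.0606  0.0097  0.0333] w [0.4462 0.0723 0.0333] z [ 0.003  0.001 -1.   ] y [-0.13   0.992  0.001] J [ 3.44e+01  1.34e+01 -4.12e+01  1.00e-01 -3.53e+01 -1.17e+02] F [-0.33  0.11  0.04] g -0.0 0.0
[([285.9, 177.2], [280, 170, 13, 13, 103]), ([327.8, 295.1], [322, 288, 13, 15, 137]), ([275.8, 365.4], [268, 355, 17, 19, 178])]
[[330.2, 295.9], [330.2, 294.2]]
```

The cap centroid has dropped to the lying height (side 328,295), so the flask is flat. I back off, rise and measure it.

Emit:
arm_command --pt "0 0 0 0.008 0 0 0" --pt "0 0 0 0.015 0 -0.02 0" --pt "0 0 -0.3 0.015 0 -0.05 0.03" --pt "0 0 -0.5 0.015 0 -0.08 0.06" --pt "0 0 -0.78 0.015 0 -0.1 0.06"

```text
clock: 13.3
tcp_pos: [0.4309, 0.0703, 0.1346]
tcp_rot: [[-0.977, -0.211, 0.004], [-0.211, 0.977, 0.002], [-0.004, 0.001, -1.0]]
contact_force: [0.4, -0.2, -0.6]
grip_width: 0.0543
grip_force: 0.0
```

Run:
```python
from cap import *
st()
s=cap("side");print(s)
def ray(n,uv,z): return np.r_[least_squares(lambda q:proj(n,[[q[0],q[1],z]])[0]-uv,[.55,0]).x,z]
c=[a for a,b in s if 310<a[0]<345][0];C=tl(ray("side",c,.035));print("cap",C)
for x,z in((-.045,.12),(-.045,.02),):go(w([x,C[1]-.002,z]),np.c_[-w([1,0,0])+w([0,0,0]),w([0,1,0])-w([0,0,0]),[0,0,-1]])
```

```text
t 13.3 tray [-0.076   0.011   0.1346] w [0.4309 0.0703 0.1346] z [ 0.004  0.002 -1.   ] y [-0.211  0.977  0.001] J [ 3.540e+01  2.900e+00 -3.620e+01  1.000e-01 -5.070e+01 -1.132e+02] F [ 0.37 -0.18 -0.59] g 0.0543 0.0
[([285.9, 177.3], [280, 170, 13, 13, 102]), ([327.7, 295.1], [322, 288, 13, 15, 136]), ([275.9, 365.3], [268, 355, 17, 19, 177])]
cap [-0.03038656  0.01009428  0.035     ]
row [0.01 0.07 0.03] [-0.0297 -0.0033  0.0169]
row [0.01 0.07 0.03] [-0.029  -0.0034  0.1169]
```

Emit:
arm_command --pt "0 0 0 -0.03 -0.003 0.02 0.06" --pt "0 0 0 -0.03 -0.003 0.05 0.06" --pt "0 0 0 -0.03 -0.003 0.08 0.06" --pt "0 0 0 -0.03 -0.003 0.1 0.06" --pt "0 0 0 -0.03 -0.003 0.116 0.06"

```text
clock: 13.98
tcp_pos: [0.4604, 0.0733, 0.0162]
tcp_rot: [[-0.978, -0.21, 0.002], [-0.21, 0.978, 0.0], [-0.002, -0.0, -1.0]]
contact_force: [-0.1, 0.2, -0.5]
grip_width: 0.0599
grip_force: 0.0
```

Run:
```python
from cap import *
st();print(cap("side")[1])
```

```text
t 13.97 tray [-0.0465  0.0078  0.0162] w [0.4604 0.0733 0.0162] z [ 0.002  0.    -1.   ] y [-0.21   0.978 -0.   ] J [ 3.340e+01  1.630e+01 -4.030e+01  1.000e-01 -3.340e+01 -1.113e+02] F [-0.15  0.25 -0.51] g 0.0599 0.0
([326.3, 295.3], [322, 289, 9, 14, 95])
```

Emit:
arm_command --pt "0 0 0 -0.006 0 0 0.06" --pt "0 0 0 -0.012 0 0 0.06" --pt "0 0 0 -0.018 -0.001 0 0.06" --pt "0 0 0 -0.024 -0.001 0 0.06" --pt "0 0 0 -0.03 -0.001 0 0.06"

```text
clock: 14.65
tcp_pos: [0.4913, 0.0791, 0.0176]
tcp_rot: [[-0.978, -0.21, 0.003], [-0.21, 0.978, 0.001], [-0.003, 0.0, -1.0]]
contact_force: [-1.2, -1.3, 1.0]
grip_width: 0.0597
grip_force: 0.5
```

Emit:
arm_command --pt "0 0 0 -0.005 -0.001 0 0.06" --pt "0 0 0 -0.01 -0.001 0 0.06" --pt "0 0 0 -0.015 -0.002 0 0.06" --pt "0 0 0 -0.02 -0.002 0 0.06" --pt "0 0 0 -0.025 -0.003 0 0.06"

```text
clock: 15.28
tcp_pos: [0.5165, 0.0816, 0.0175]
tcp_rot: [[-0.978, -0.21, 0.003], [-0.21, 0.978, 0.001], [-0.003, 0.0, -1.0]]
contact_force: [-0.9, -0.1, -0.1]
grip_width: 0.0599
grip_force: 0.6
```

```bash
cat >> cap.py <<'E'
def ray(n,uv,z): return np.r_[least_squares(lambda q:proj(n,[[q[0],q[1],z]])[0]-uv,[.55,0]).x,z]
E
python3 - <<'E'
from cap import *
st()
for n in("side","top"):
    for a,b in cap(n): print(n,a,b,np.round(tl(ray(n,a,.035)),4))
E
```

```text
t 15.28 tray [0.01   0.0041 0.0175] w [0.5165 0.0816 0.0175] z [ 0.003  0.001 -1.   ] y [-0.21   0.978  0.   ] J [ 3.050e+01  2.030e+01 -3.310e+01  1.000e-01 -3.640e+01 -1.084e+02] F [-0.9  -0.11 -0.08] g 0.0599 0.56
side [344.9, 182.0] [340, 178, 8, 10, 24] [-0.1127 -0.4005  0.035 ]
side [319.2, 295.0] [317, 288, 7, 14, 67] [-0.0106  0.0083  0.035 ]
side [275.8, 365.4] [268, 355, 17, 19, 178] [0.094 0.193 0.035]
```

Emit:
arm_command --pt "0 0 0 -0.005 0 0 0.06" --pt "0 0 0 -0.01 -0.001 0 0.06" --pt "0 0 0 -0.015 -0.001 0 0.06" --pt "0 0 0 -0.02 -0.002 0 0.06" --pt "0 0 0 -0.024 -0.002 0 0.06"

```text
clock: 16.0
tcp_pos: [0.5373, 0.0833, 0.017]
tcp_rot: [[-0.978, -0.209, -0.003], [-0.209, 0.978, -0.001], [0.003, -0.0, -1.0]]
contact_force: [-14.7, 0.3, 11.9]
grip_width: 0.0599
grip_force: 9.4
```

Run:
```python
from cap import *
st()
print(cap("side"))
```

```text
t 16.0 tray [0.0307 0.0014 0.017 ] w [0.5373 0.0833 0.017 ] z [-0.003 -0.001 -1.   ] y [-0.209  0.978 -0.   ] J [  29.5   22.   -30.1   -0.   -38.  -107.4] F [-14.73   0.26  11.88] g 0.0599 9.37
[([337.8, 181.6], [336, 178, 6, 9, 23]), ([309.8, 294.4], [306, 287, 9, 15, 82]), ([275.8, 365.4], [268, 355, 17, 19, 178])]
```

The wall is reached (15 N, below the limit). I back off at once.

Emit:
arm_command --pt "0 0 0 0.003 0 0 0.06" --pt "0 0 0 0.006 0 0 0.062" --pt "0 0 0 0.014 0 0 0.065" --pt "0 0 0 0.024 0 0 0.065" --pt "0 0 0 0.036 0 0 0.065"

```text
clock: 16.68
tcp_pos: [0.5039, 0.0768, 0.0175]
tcp_rot: [[-0.978, -0.21, 0.003], [-0.21, 0.978, 0.001], [-0.003, 0.0, -1.0]]
contact_force: [-1.0, -0.5, -0.8]
grip_width: 0.065
grip_force: 0.0
```

Emit:
arm_command --pt "0 0 0 0.012 0 0 0.065" --pt "0 0 0 0.025 0 0 0.065" --pt "0 0 0 0.035 0 -0.02 0.065" --pt "0 0 0 0.045 0 -0.05 0.065" --pt "0 0 0 0.055 0 -0.09 0.065"

```text
clock: 17.3
tcp_pos: [0.4491, 0.0647, 0.1076]
tcp_rot: [[-0.978, -0.21, 0.001], [-0.21, 0.978, -0.0], [-0.001, -0.0, -1.0]]
contact_force: [0.9, -0.2, 0.3]
grip_width: 0.0651
grip_force: 0.0
```

Emit:
arm_command --pt "0 0 0 0 -0.05 -0.05 0.065" --pt "0 0 0 0 -0.1 -0.09 0.065" --pt "0 0 0 0 -0.15 -0.1 0.065" --pt "0 0 0 0 -0.2 -0.1 0.065" --pt "0 0 0 0 -0.25 -0.1 0.065"

```text
clock: 17.92
tcp_pos: [0.5026, -0.1807, 0.2076]
tcp_rot: [[-0.978, -0.21, 0.004], [-0.21, 0.978, 0.001], [-0.004, 0.0, -1.0]]
contact_force: [0.7, 0.0, -0.1]
grip_width: 0.0649
grip_force: 0.0
```

Run:
```python
from cap import *
st()
for n in("side","top"):
    for a,b in cap(n): print(n,a,b,np.round(tl(ray(n,a,.035)),4))
im=viewer.read_camera("top");cv2.imwrite("pics/end.png",im[:,:,::-1])
h=cv2.cvtColor(im,cv2.COLOR_RGB2HSV)
# minimum-area boxes of the flask bodies in the top view: pale pixels inside the tray
m=cv2.inRange(h,(0,0,110),(179,90,255));t=np.zeros_like(m)
q=proj("top",[w([x,y,.03]) for x,y in((.147,.15),(.147,-.15),(-.13,-.15),(-.13,.15))])
cv2.fillConvexPoly(t,np.round(q).astype(int),255);m&=t
k,l,s,c=cv2.connectedComponentsWithStats(m)
for i in range(1,k):
    if s[i,4]>150:
        r=cv2.minAreaRect(np.argwhere(l==i)[:,::-1].astype(np.float32));p=cv2.boxPoints(r)
        print(s[i].tolist(),[np.round(tl(ray("top",u,.044))[:2],3).tolist() for u in p])
```

```text
t 17.93 tray [-0.0586 -0.2495  0.2076] w [ 0.5026 -0.1807  0.2076] z [ 0.004  0.001 -1.   ] y [-0.21   0.978  0.   ] J [  1.2   8.2 -19.2  -0.1 -62.4 -79.1] F [ 0.73  0.02 -0.07] g 0.0649 0.0
side [285.9, 177.2] [280, 170, 13, 13, 103] [ 0.0535 -0.4359  0.035 ]
side [341.0, 185.4] [335, 178, 13, 14, 100] [-0.1003 -0.3863  0.035 ]
side [307.9, 294.4] [303, 287, 12, 15, 131] [0.0155 0.0045 0.035 ]
side [275.8, 365.4] [268, 355, 17, 19, 178] [0.094 0.193 0.035]
[311, 188, 30, 20, 468] [[0.146, -0.06], [0.144, -0.146], [0.086, -0.145], [0.087, -0.059]]
[279, 195, 29, 36, 437] [[0.153, 0.04], [0.146, -0.046], [0.046, -0.038], [0.053, 0.048]]
[247, 203, 34, 42, 998] [[0.146, 0.143], [0.144, 0.057], [0.024, 0.058], [0.025, 0.144]]
```

```bash
cat > yaw.py <<'E'
from cap import *
# rectified tray view at z=.044 (1 mm/px): row = .16-x, col=.16-y ; edges where the red channel changes from mat to flask
cv=[(.15,.15),(.15,-.15),(-.1,-.15),(-.1,.15)]
H=cv2.getPerspectiveTransform(proj("top",[w([x,y,.044]) for x,y in cv]).astype(np.float32),np.float32([[(.16-y)*1000,(.16-x)*1000] for x,y in cv]))
g=cv2.GaussianBlur(cv2.warpPerspective(viewer.read_camera("top"),H,(320,270),flags=cv2.INTER_CUBIC)[:,:,0].astype(float),(0,0),1.5)
np.save("g.npy",g);d=np.gradient(g,axis=1);r=np.arange(20,105)
for y0 in(.1,0,-.1):
    for sgn in(1,-1):
        c=int(round((.16-y0-sgn*.042)*1000));win=(d[r,c-11:c+12])*sgn
        e=c-11+win.argmax(1);ok=win.max(1)>2
        for _ in range(3):
            p=np.polyfit(r[ok],e[ok],1);ok&=abs(np.polyval(p,r)-e)<3
        print(y0,sgn,"slope dy/dx %.3f"%p[0],"n",ok.sum(),"y at x=.1 %.4f"%(.16-np.polyval(p,60)/1000))
s={tuple(a) for a,b in cap("side")};print(s)
im=viewer.read_camera("side");m=cv2.inRange(cv2.cvtColor(im,cv2.COLOR_RGB2HSV),(108,140,60),(125,255,255))
k,l,st_,c=cv2.connectedComponentsWithStats(m)
for i in range(1,k):
    if 8<st_[i,4]<400 and 240<c[i][0]<400 and 230<c[i][1]<370:print("blue",c[i],st_[i,4],tl(ray("side",c[i],.035)))
E
python3 yaw.py
```

```text
0.1 1 slope dy/dx -0.013 n 85 y at x=.1 0.1417
0.1 -1 slope dy/dx -0.014 n 85 y at x=.1 0.0585
0 1 slope dy/dx -0.047 n 85 y at x=.1 0.0419
0 -1 slope dy/dx -0.048 n 41 y at x=.1 -0.0410
-0.1 1 slope dy/dx -0.006 n 44 y at x=.1 -0.0604
-0.1 -1 slope dy/dx -0.018 n 60 y at x=.1 -0.1431
{(275.9, 365.3), (285.9, 177.2), (308.0, 294.3), (341.1, 185.2)}
blue [307.24509804 261.85294118] 102 [ 0.01118235 -0.09948391  0.035     ]
blue [312.17557252 327.82442748] 131 [0.01159415 0.10136032 0.035     ]
```

The flask lies flat with its yaw 0.03–0.05 rad from square. Its base is against the wall (contact force felt, and the cap 4 mm nearer the wall than the neighbours' caps). The lying flasks sit at their places and the arm is clear, so I hand in.

```bash
python3 -c "
from cell import order
print(order.finish_job())"
```

```text
the job is handed in; nothing more can be done
None
```

The flask was eased down flat onto its growth face and pushed back to the wall, about 0.03–0.05 rad from square by my last measurement. The job was handed in at about 18 s; the hand-in call returned no verdict.

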